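# Clamp a glued carton with the bench ratchet clamp and hold it

### The job

Stand the small closed carton on the bed of the bench clamp, lengthwise in line with the clamp's bar, with one end up against the fixed fence, and let go of it. Then pump the upright lever, moving the jaw by the lever only, until the sprung pad meets the carton, and squeeze until the pad is pushed about halfway in; never push it all the way in, as that crushes the carton. Finish while holding the lever in so that the squeeze lasts, and leave the other things on the bench where they are.

Things in the scene. Friction and masses are not known exactly. Their poses are not given: they have to be found in the camera images.
- carton: the small closed kraft carton, 80 (its x) x 50 (its y) x 56 (z) mm, 0.16 kg or so, the only closed carton on the bench (the others are larger and open); a white label on its top. Origin: centre of its underside, z up. It begins standing on the bench to the left of the clamp. Either end may face the fence.
- clamp: bench clamp fixed to the bench on a plywood board 305 x 110 x 15 mm. Origin: on the bench, on the clamp's centre line; x runs along the bar from the lever end to the fence, z up. Board: x = -170 to 135 mm; its upper side (the bed) is at z = 15 mm. The carton goes at x = 20 to 100 mm, y = 0; the bed is open at both sides there.
- fence_foot (a point): foot of the fixed fence's face, at the bed (clamp x = 100 mm, z = 15 mm). The fence is an upright dark steel plate 90 mm wide, its top 80 mm above the bench; it faces the pad.
- ratchet (a point): middle of the ratchet housing's open top (clamp x = -120 mm): two grey cheeks, x = -155 to -85 mm, y = -32 to 32 mm, up to 72 mm above the bench; the lever stands up between them.
- ram: sliding ram: toothed steel bar 16 x 10 mm, head plate 36 x 34 mm and the sprung pad. Origin: at the face of the free pad, 43 mm above the bench; x towards the fence. Starts at clamp x = -38 to -10 mm, can reach +42. A full lever stroke drives it about 12 to 16 mm (teeth every 7 mm: the start of a stroke may be idle). Its tail sticks out up to 60 mm behind the housing, at most 49 mm high.
- pad (a joint): how far the sprung rubber pad (40 mm wide, 38 high, 10 thick) is pushed into the ram, m: 0 = free, 0.014 = all the way in. The spring gives 2.5 N per mm; from above, the 18 mm gap between pad and head plate closes. On the lever's return the ram stays by 2 to 3 N of friction: a stronger squeeze lasts only while the lever is held.
- pad_face (a point): centre of the pad's front face, 43 mm above the bench; the carton is touched here
- lever: upright pump lever. Origin: its pivot, at clamp x = -120 mm, 12 mm above the bench; z along the lever to its top, 124 mm from the pivot. At rest it leans 0.25 rad away from the fence; pushed towards the fence it swings 0.50 rad, in the bar's vertical plane. A spring returns it: 2.2 N at the grip at rest, 3.6 N at the end, plus a third of the squeeze and of the ram's friction.
- lever_push (a point): middle of the back (the side away from the fence) of the lever's rubber grip, 108 mm from the pivot, about 115 mm above the bench: the place to push, towards the fence. Grip: 12 mm thick, 38 wide, 32 high. It moves 53 mm in a full stroke; the ram moves a third as far as it.
- tape_roll: bystander, to be left alone: clear roll of packing tape lying flat, 100 mm across, 48 mm high. Origin: centre of its underside
- glue_bottle: bystander, to be left alone: white glue bottle, 50 mm across, 130 mm high. Origin: centre of its underside
- jar: bystander, to be left alone: jar, 64 mm across, 85 mm high. Origin: centre of its underside
- note_pad: bystander, to be left alone: block of paper notes, 76 x 76 x 20 mm. Origin: centre of its underside
- marker: bystander, to be left alone: black marker pen lying, 130 mm long, 16 mm thick.
- mug: bystander, to be left alone: white mug, 80 mm across, 90 mm high. Origin: centre of its underside

How it is judged:
On the way, in this order (a step that is already met when the one before it is completed fails the run):
1. the carton stands on the bed against the fence (within 8 mm), in line with the clamp, let go (x of carton in the frame of clamp between 0.052 and 0.064 m and y of carton in the frame of clamp between -0.015 and 0.015 m and z of carton in the frame of clamp between 0.011 and 0.019 m and angle between carton's own z axis and vertical below 0.1 rad and angle between the x axis of carton and the x axis of clamp, either way round below 0.15 rad and contact force between the fingers and carton below 0.3 N and linear speed of carton below 0.02 m/s), for 0.3 s.
2. the pad, driven by the lever, meets the carton (x of carton in the frame of clamp between 0.048 and 0.064 m and y of carton in the frame of clamp between -0.015 and 0.015 m and z of carton in the frame of clamp between 0.011 and 0.019 m and angle between carton's own z axis and vertical below 0.1 rad and angle between the x axis of carton and the x axis of clamp, either way round below 0.15 rad and contact force between the fingers and carton below 0.3 N and value of joint pad above 0.0015 m and contact force between any of the fingers, the arm and lever above 0.8 N), for 0.1 s.
At the end, for the whole second after the job is handed in: The robot pushes on the lever (over 0.8 N) and the pad is pushed in 4 to 10 mm of its 14 mm; the carton stands on the bed within 4 mm of the fence, within 15 mm of the centre line and 0.15 rad of the clamp's direction, at rest, not touched by the fingers (x of carton in the frame of clamp between 0.056 and 0.064 m and y of carton in the frame of clamp between -0.015 and 0.015 m and z of carton in the frame of clamp between 0.011 and 0.019 m and angle between carton's own z axis and vertical below 0.1 rad and angle between the x axis of carton and the x axis of clamp, either way round below 0.15 rad and contact force between the fingers and carton below 0.3 N and value of joint pad between 0.004 and 0.01 m and contact force between any of the fingers, the arm and lever above 0.8 N and linear speed of carton below 0.01 m/s); the arm keeps its last pose, push and grip.
It fails at once if the carton is crushed: the pad pushed in more than 12.5 mm (value of joint pad above 0.0125 m).
It fails at once if the robot pushes the ram or pad itself (over 2 N) (contact force between any of the fingers, the arm and ram above 2 N).
It fails at once if another thing on the bench is shifted more than 20 mm (distance of any of tape_roll, glue_bottle, jar, note_pad, marker, mug from where it was at the start of the episode above 0.02 m).
It also fails if it takes over 69 s, if anything falls off the work surface, if the arm or the gripper's body presses on something with over 40 N, if the wrist force passes 120 N, or if a joint passes its speed limit or range.

### The arm

A 7-joint arm with a two-finger parallel gripper is mounted at the origin on the work surface. World frame = base frame: x ahead of the robot, y to its left, z up, the work surface at z = 0. Lengths are in m, angles in rad, forces in N, time in s.
With the tool pointing down it reaches from about 0.425 to 0.825 m from the base axis. Payload 3.6 kg.
Tool frame: the origin (TCP) lies where the fingers leave the gripper's body, on its centre line; the fingertips stand 73 mm ahead of it and the grasp point (between the pads) lies 54 mm ahead of it; z points along the fingers, y is the line along which they close (so a half turn about z gives the same grasp; the last joint's range is limited). The gripper opens to 85 mm and grips with 20 to 120 N. Pads are 22 mm wide; open, the fingers measure 114 mm over their backs; the gripper's body (76 mm by 85 mm) begins 54 mm behind the grasp point. The pads swing forward as they close: fully open they stand 13 mm farther back than shut.
Start: joints at [-1.317, 0.615, -0.013, 1.423, 0.008, 1.103, -0.04], TCP at [0.179, 0.625, 0.304] pointing down, gripper open.
Joint ranges: [-3.12, 3.12], [-0.3, 2.06], [-1.34, 1.32], [0.26, 2.42], [-1.36, 4.5], [0.01, 1.98], [-2.84, 2.84]. Speed limits (rad/s): [2.79, 2.79, 3.14, 3.14, 3.14, 3.14, 3.14].

### API

Orientations are given as a unit quaternion [x, y, z, w].
In Python, from station import arm, snapshot, camera_info, ticket gives the robot as it stands. Calls block until the motion is done:
- arm.movep(position, orientation): joint-space move of the TCP to a pose.
- arm.line_to(position, velocity=0.15, ori=None): straight line of the TCP; ori=None keeps the orientation; velocity is the mean speed in m/s.
- arm.move_j(angles): joint-space move.
- arm.move_gripper(opening, effort=None): opening from 0.0 (shut) to 1.0 (fully open); effort is the grip in N (None keeps the last); returns when the fingers have stopped.
- arm.pause(seconds).
- arm.ik(position, orientation): joint angles nearest the present ones, or None.
- snapshot(name): name is "scene" or "top" or "wrist"; returns the picture (384x512x3 uint8, blue, green, red); there is no depth.
- camera_info(name): a dict with "fx", "fy", "cx", "cy" (pixels), "R" (3x3) and "t" (3): a world point X has camera coordinates R X + t; the wrist camera has in their place "T_tool_cam" (4x4, takes a point from camera to tool coordinates, whose origin is the TCP and whose axes are the flange's). Camera axes: x right, y down, z forward; pixel columns grow to the right and rows downward; lengths in m; the calibration is good to about 2 mm. The wrist camera is an equidistant fisheye: a pixel r from the principal point sees the ray r / f radians off the axis. A picture is of the moment at which its call begins: read the wrist's pose just before it. camera_info takes no time and is no camera call.
A pose or a line that the arm cannot do raises arm.MotionError and nothing moves.
- ticket.finish_job(): hands the job in; it is judged then, once.
Readings, each from a call of its own:
- arm.read_time(): time.
- arm.read_joint_positions(): joint angles.
- arm.read_dq(): joint speeds.
- arm.read_effort(): joint torques, N m.
- arm.read_tool_pos(): TCP position.
- arm.read_eef_rot(): TCP orientation.
- arm.read_ft_force(): force on the tool from outside, world axes, zero at the start.
- arm.read_wrist_torque(): the same for the moment, N m.
- arm.read_opening(): opening from 0.0 (shut) to 1.0 (fully open).
- arm.read_finger_force(): force on a finger pad.
Only numpy, scipy, OpenCV 4.12 (cv2) and the standard library are available. Lean on these libraries where they do the work, as an engineer would, in place of code of your own. Each camera call takes 0.05 s, during which the arm holds its last target. There are 200 camera calls.

## Working session

There is one attempt and no reset: what is moved stays moved. The work goes in short steps, each a Python script; the robot and the scene stay as the last script left them, time stands still between calls to the robot, and variables do not carry over. Pictures are saved under pics/ and viewed, at most 10 in all, crops included, and the job is handed in when it is done.

```bash
mkdir -p pics; python3 - <<'E'
from station import arm,snapshot,camera_info
import cv2
for n in("scene","top"):
    im=snapshot(n); cv2.imwrite(f"pics/{n}0.png",im)
    c=camera_info(n); print(n,c)
print(arm.read_tool_pos(),arm.read_eef_rot(),arm.read_time(),camera_info("wrist"))
E
```

```text
scene {'fx': 346.50290595768524, 'fy': 346.50290595768524, 'cx': 255.48642052544594, 'cy': 189.37209535804746, 'R': array([[-0.86591722,  0.50001487,  0.013134  ],
       [ 0.42477589,  0.7489772 , -0.5085259 ],
       [-0.26410758, -0.43476232, -0.86094652]]), 't': array([ 0.50852202, -0.18201752,  1.28410511])}
top {'fx': 433.63756979114436, 'fy': 433.63756979114436, 'cx': 251.01261248571942, 'cy': 193.3846615185594, 'R': array([[-0.00956881, -0.99994952,  0.00306525],
       [-0.99325883,  0.00915056, -0.11555589],
       [ 0.11552201, -0.00415032, -0.99329625]]), 't': array([-0.02883933,  0.57000422,  1.0913914 ])}
[0.17934197 0.62421839 0.30285481] [ 1.39407720e-01  9.90234380e-01 -1.15641954e-03 -1.54213983e-04] 0.1 {'fx': 297.3186396354542, 'fy': 297.3186396354542, 'cx': 257.0238871630416, 'cy': 193.35805101937314, 'T_tool_cam': array([[-3.07422016e-04, -9.56436977e-01, -2.91938717e-01,
         7.57706725e-02],
       [ 9.99999322e-01, -6.21850224e-04,  9.84243351e-04,
        -1.12810496e-03],
       [-1.12290889e-03, -2.91938217e-01,  9.56436520e-01,
        -7.02000628e-02],
       [ 0.00000000e+00,  0.00000000e+00,  0.00000000e+00,
         1.00000000e+00]])}
```

View pics/top0.png

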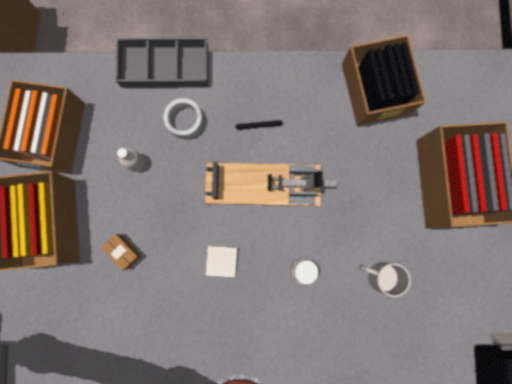

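View pics/scene0.png

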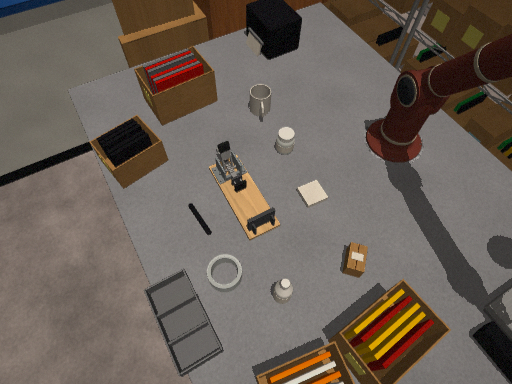

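Top view: clamp board spans about columns 205–322 and rows 162–206, with the fence at left (col 214) and the lever at right (col ~318). The carton is at (120,252) with a white label. The note pad (222,262) and jar (306,271) stand in front of the clamp. The scene view agrees: carton at (357,258), fence at (262,220).

```bash
cat > h.py <<'E'
import numpy as np,cv2
from scipy.spatial.transform import Rotation as Ro
from station import arm,snapshot,camera_info,ticket
def cast(n,px,z,pose=None):
    """pixels -> world points on plane z"""
    c=camera_info(n); px=np.atleast_2d(px).astype(float)
    u=(px-[c['cx'],c['cy']])/[c['fx'],c['fy']]
    if n=='wrist':
        r=np.linalg.norm(u,axis=1,keepdims=True)+1e-9
        d=np.hstack([u/r*np.sin(r),np.cos(r)]); T=c['T_tool_cam']
        p,q=pose; R=Ro.from_quat(q).as_matrix()
        d=d@(R@T[:3,:3]).T; o=p+R@T[:3,3]
    else:
        d=np.hstack([u,np.ones((len(u),1))])@c['R']; o=-c['R'].T@c['t']
    return o+d*((z-o[2])/d[:,2:])
def mask(im,lo,hi):
    m=cv2.inRange(cv2.cvtColor(im,cv2.COLOR_BGR2HSV),np.array(lo),np.array(hi))
    return m
def blob(m,near):
    """contour whose centre is nearest to a pixel, area>60"""
    cs=[c for c in cv2.findContours(m,cv2.RETR_EXTERNAL,cv2.CHAIN_APPROX_NONE)[0] if cv2.contourArea(c)>30]
    return min(cs,key=lambda c:np.hypot(*(np.array(cv2.minAreaRect(c)[0])-near)))[:,0]
def rect(P):
    (x,y),(w,h),a=cv2.minAreaRect((P[:,:2]*1000).astype(np.float32))
    if w<h: w,h,a=h,w,a+90
    return np.array([x,y])/1000,(round(w),round(h)),(a+90)%180-90
def wristpic(name):
    p=(np.array(arm.read_tool_pos()),arm.read_eef_rot()); im=snapshot('wrist'); cv2.imwrite(f'pics/{name}.png',im); np.savez(f'pics/{name}.npz',p=p[0],q=p[1]); return im,p
def yaw_down(a):
    """tool down, tool x axis at world angle a (deg)"""
    a=np.radians(a); return Ro.from_matrix(np.array([[np.cos(a),np.sin(a),0],[np.sin(a),-np.cos(a),0],[0,0,-1]])).as_quat()
E
python3 - <<'E'
from h import *
im=cv2.imread('pics/top0.png'); hsv=cv2.cvtColor(im,cv2.COLOR_BGR2HSV)
for p in[(250,170),(290,200),(110,245),(125,262),(120,251),(60,330),(222,262)]: print(p,hsv[p[1],p[0]])
m=mask(im,(8,60,120),(25,255,255)); b=blob(m,(262,184)); print('board',b.min(0),b.max(0),rect(cast('top',b,.015)))
m=mask(im,(5,70,60),(25,255,255)); b=blob(m,(120,252)); print('carton',b.min(0),b.max(0),rect(cast('top',b,.056)))
m=mask(im,(0,0,150),(180,60,255)); b=blob(m,(120,252)); print('label',b.min(0),b.max(0),rect(cast('top',b,.056)))
print('fence top',cast('top',[(214,182)],.08),'lever grip',cast('top',[(318,182)],.12))
print(Ro.from_quat(arm.read_eef_rot()).as_matrix())
E
```

```text
(250, 170) [ 15 111 214]
(290, 200) [135   4 142]
(110, 245) [ 14 135 170]
(125, 262) [ 15 133 167]
(120, 251) [ 15  22 234]
(60, 330) [162   9 140]
(222, 262) [ 17  23 230]
board [205 162] [320 205] (array([ 0.59728223, -0.06552051]), (303, 112), 88.220703125)
carton [101 234] [140 269] (array([0.42449731, 0.29321973]), (87, 60), 43.36617660522461)
label [111 245] [125 258] (array([0.42330154, 0.29899304]), (33, 21), -44.70500564575195)
fence top [[0.59365297 0.05793317 0.08      ]] lever grip [[ 0.58562364 -0.19484347  0.12      ]]
[[-9.61130928e-01  2.76092277e-01 -6.27843597e-04]
 [ 2.76092990e-01  9.61128301e-01 -2.24725553e-03]
 [-1.70116470e-05 -2.33325001e-03 -9.99997278e-01]]
```

```bash
python3 - <<'E'
from h import *
arm.movep([0.424,0.295,0.25],yaw_down(135)); arm.pause(.3)
im,p=wristpic('w1'); print(p,arm.read_joint_positions(),arm.read_time())
E
```

```text
(array([0.42374767, 0.29567173, 0.24997512]), array([ 3.82065115e-01,  9.24135399e-01,  9.83111021e-05, -4.77496642e-05])) [-0.74497861  0.47715756  0.13675732  1.87872271 -0.0882973   0.79136002
  0.22516966] 1.9833
```

View pics/w1.png

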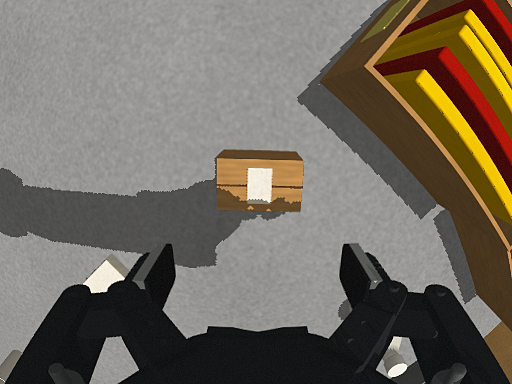

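Wrist view: the carton's top face has corners at about (217,158), (303,160), (301,211) and (217,211), with its long side along the image columns. The open box lies to the right, its nearest edge around (325,85)–(415,185).

```bash
python3 - <<'E'
from h import *
im=cv2.imread('pics/w1.png'); d=np.load('pics/w1.npz'); pose=(d['p'],d['q'])
P=cast('wrist',[(217,158),(303,160),(301,211),(217,211)],.056,pose); print(P.round(4),rect(P),P.mean(0))
b=blob(mask(im,(5,70,20),(28,255,255)),(260,185)); print(b.min(0),b.max(0))
top=b[b[:,1]<215]; print('all at .056',rect(cast('wrist',b,.056,pose)))
l=blob(mask(im,(0,0,130),(180,70,255)),(260,185)); print('label',rect(cast('wrist',l,.056,pose)))
# clamp view pose
arm.movep([0.45,0.27,0.25],yaw_down(45))
print(arm.read_joint_positions())
for z in(.25,.08):
  print(arm.ik([.425,.295,z],yaw_down(45)),arm.ik([.60,.012,z+.03],yaw_down(88.2)))
E
```

```text
[[0.3773 0.2889 0.056 ]
 [0.4337 0.3429 0.056 ]
 [0.4687 0.3082 0.056 ]
 [0.4121 0.2515 0.056 ]] (array([0.42234512, 0.29787347]), (80, 51), 45.026493072509766) [0.42294767 0.29785642 0.056     ]
[216 150] [303 211]
all at .056 (array([0.41976215, 0.30059445]), (80, 58), 43.357295989990234)
label (array([0.4226925 , 0.29732404]), (34, 22), -44.96237564086914)
[-0.96410563  0.54194372  0.58059082  1.86583354 -0.38714066  0.84792712
 -0.97244176]
[-1.03732277  0.53225075  0.58595306  1.88563146 -0.38709667  0.83812097
 -1.03702173] [-0.27261095  0.57866092  0.35352618  1.61530184 -0.22866825  0.98864629
  0.12289379]
[-0.88465056  0.78457463  0.36637287  2.00814898 -0.6105637   0.45721962
 -0.84423569] [-0.20468097  0.79079955  0.24481641  1.75728517 -0.29690425  0.62978656
  0.18021708]
```

```bash
python3 - <<'E'
from h import *
q=yaw_down(45); x,y=.4227,.2978
arm.move_gripper(1.0); arm.movep([x,y,.20],q); arm.line_to([x,y,.084],.12)
arm.move_gripper(0.0,30); print(arm.read_opening(),arm.read_finger_force())
arm.line_to([x,y,.25],.15)
arm.movep([.598,-.01,.27],yaw_down(88.2)); arm.pause(.3)
wristpic('w2'); print(arm.read_opening(),arm.read_finger_force(),arm.read_time(),arm.read_tool_pos())
E
```

```text
0.5815728251611332 32.000402212142944
0.5843885632674667 31.442636847496033 8.1417 [ 0.59795843 -0.00920151  0.27001498]
```

View pics/w2.png

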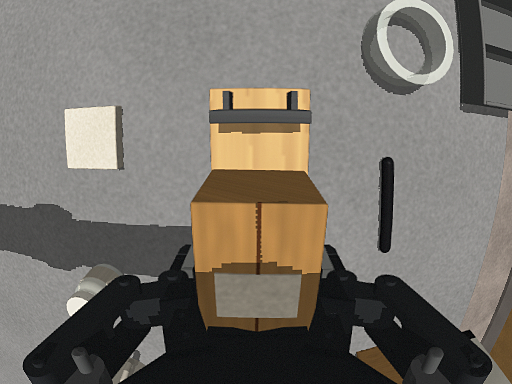

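Wrist view with the carton gripped straight: the board's end corners are at (209,89) and (309,89), and its side edges pass about (211,170) and (309,170). The fence top edge runs (209,110)–(312,123) and the carton's front top edge is at row 203.

```bash
python3 - <<'E'
from h import *
im=cv2.imread('pics/w2.png'); d=np.load('pics/w2.npz'); pose=(d['p'],d['q'])
B=cast('wrist',[(209,89),(309,89),(211,165),(309,165)],.015,pose); print('board',B.round(4))
# dense edges of board ends and fence
g=mask(im,(8,60,110),(25,255,255))
L=[];R=[]
for r in range(140,166,4):
    c=np.where(g[r,190:330])[0]+190; L.append((c.min(),r)); R.append((c.max()+1,r))
Lw=cast('wrist',L,.015,pose);Rw=cast('wrist',R,.015,pose); print('L',Lw[[0,-1],:2].round(4),'R',Rw[[0,-1],:2].round(4))
print('col 260 board rows',[r for r in range(80,200) if g[r,245]][0], 'V',cv2.cvtColor(im,cv2.COLOR_BGR2GRAY)[100:140,270])
print('fence top edges',cast('wrist',[(209,110),(311,110),(209,123),(312,123)],.08,pose).round(4))
tz=pose[0][2]-.084+.056
print('carton top edge',cast('wrist',[(192,203),(327,203)],tz,pose).round(4),'bottom front?',cast('wrist',[(212,170),(306,170)],tz-.056,pose).round(4))
E
```

```text
board [[ 0.5472  0.0856  0.015 ]
 [ 0.6554  0.0825  0.015 ]
 [ 0.5449  0.0009  0.015 ]
 [ 0.6551 -0.0024  0.015 ]]
L [[0.5455 0.0291]
 [0.545  0.002 ]] R [[ 0.6549  0.026 ]
 [ 0.6539 -0.0012]]
col 260 board rows 88 V [202 201 202 201 202 202 204 214 163  56  68  90  88  88  85  84  81  77
  80  81  79  78  52 100 111 107 105 106 105 108 104  99 126 211 201 201
 198 199 200 199]
fence top edges [[0.5567 0.0629 0.08  ]
 [0.6456 0.0604 0.08  ]
 [0.5561 0.0515 0.08  ]
 [0.6464 0.0489 0.08  ]]
carton top edge [[0.5747 0.0322 0.2419]
 [0.6226 0.0308 0.2419]] bottom front? [[0.5736 0.0318 0.1859]
 [0.6239 0.0303 0.1859]]
```

```bash
python3 - <<'E'
from h import *
q=yaw_down(88.25); x,y=.5997,.0078
arm.movep([x,y,.20],q); arm.line_to([x,y,.12],.12); arm.line_to([x,y,.0993],.05); arm.pause(.2); print(arm.read_ft_force())
arm.move_gripper(1.0); arm.pause(.3); arm.line_to([x,y,.27],.15)
arm.movep([.598,-.06,.30],q); arm.pause(.2)
wristpic('w3'); print(arm.read_time(),arm.read_tool_pos(),arm.read_ft_force())
E
```

```text
[-2.12238353  0.32050694  5.38743759]
12.8083 [ 0.59790836 -0.05835736  0.29908513] [ 0.63719975  0.23254948 -0.41167515]
```

View pics/w3.png

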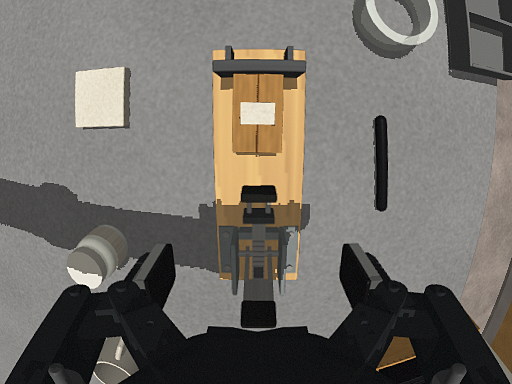

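Wrist view: the carton stands released on the bed, with its top at rows 74–153, columns 233–283, snug to the fence top (row ~74). The pad's dark block is at (259,192), the head plate at row ~213, and the lever grip at (258,313).

```bash
cat >> h.py <<'E'
O=np.array([.598,-.050]); U=np.array([.0305,.9995]); U/=np.linalg.norm(U); V=np.array([-U[1],U[0]])
def clampxy(P): P=np.atleast_2d(P)[:,:2]-O; return np.c_[P@U,P@V].round(4)
QL=yaw_down(88.25)
def at(x,z,y=0): return [*(O+x*U+y*V),z]
def push_force(): return -float(np.array(arm.read_ft_force())[:2]@U)
def stroke(xs,z,F0,v=.06,stop=None):
    out=[]
    for x in xs:
        arm.line_to(at(x,z),v); arm.pause(.05); f=push_force()-F0; out.append((round(x*1000),round(f,2)))
        if stop and stop(x,f): break
    return out
E
python3 - <<'E'
from h import *
d=np.load('pics/w3.npz'); pose=(d['p'],d['q'])
print('carton',clampxy(cast('wrist',[(234,74),(284,74),(233,152),(281,154)],.071,pose)).tolist())
print('pad top edges/plate',clampxy(cast('wrist',[(259,186),(241,186),(277,186),(259,200),(259,209)],.062,pose)).tolist())
print('grip',clampxy(cast('wrist',[(241,301),(276,301),(241,326),(276,326)],.13,pose)).tolist())
z=.176
arm.move_gripper(0.0); arm.movep(at(-.195,.26),QL); arm.line_to(at(-.195,z),.15); arm.pause(.2)
F0=push_force(); print('F0',F0,arm.read_time())
print(stroke(np.arange(-.180,-.140,.005),z,F0)); print(arm.read_time())
im=snapshot('top'); cv2.imwrite('pics/t1.png',cv2.resize(im[140:220,180:360],None,fx=4,fy=4))
E
```

```text
carton [[0.0977, 0.0248], [0.0979, -0.0244], [0.0188, 0.0263], [0.0169, -0.0224]]
pad top edges/plate [[-0.0195, -0.0002], [-0.0195, 0.0191], [-0.0194, -0.0196], [-0.0352, -0.0003], [-0.0457, -0.0004]]
grip [[-0.1191, 0.0174], [-0.119, -0.0174], [-0.1535, 0.0183], [-0.1534, -0.0186]]
F0 0.41218388750505686 15.2667
[(-180, 0.13), (-175, -1.13), (-170, 0.24), (-165, 2.06), (-160, 1.89), (-155, 2.0), (-150, 2.26), (-145, 2.23)]
17.8167
```

View pics/t1.png

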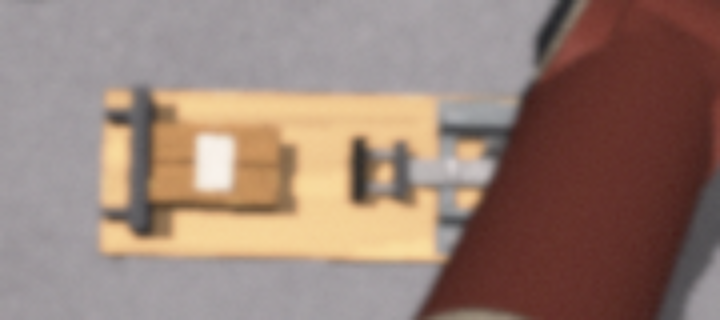

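The top crop shows the pad (col 360) and head plate (col 400) clearly visible beside the arm, and the carton against the fence (cols 150–280). The lever contact began at TCP x ≈ −167 mm as predicted, so I'll go on pumping.

```bash
cat >> h.py <<'E'
def padx():
    """clamp x of the pad's front edge and plate from the top camera row band (z .062)"""
    im=snapshot('top'); g=cv2.cvtColor(im,cv2.COLOR_BGR2GRAY)
    return im,g
E
python3 - <<'E'
from h import *
z=.176; F0=.41
print(stroke(np.arange(-.140,-.1135,.005),z,F0,stop=lambda x,f:f>7),arm.read_time())
cv2.imwrite('pics/t2.png',snapshot('top'))
arm.line_to(at(-.174,z),.12); arm.pause(.3); print('F0',push_force())
print(stroke(np.r_[-.165:-.1135:.01,-.114],z,F0,stop=lambda x,f:f>7),arm.read_time())
cv2.imwrite('pics/t3.png',snapshot('top'))
a=[cv2.resize(cv2.imread(f'pics/{n}.png')[160:210,195:325],None,fx=4,fy=4) for n in('t2','t3')]
cv2.imwrite('pics/t23.png',np.vstack(a))
E
```

```text
[(-140, 2.36), (-135, 3.65), (-130, 3.43), (-125, 3.2), (-120, 4.11), (-115, 4.82)] 19.6667
F0 -0.33924417395844003
[(-165, 0.96), (-155, 2.14), (-145, 2.52), (-135, 2.85), (-125, 2.52), (-115, 4.49), (-114, 4.93)] 23.1417
```

View pics/t23.png

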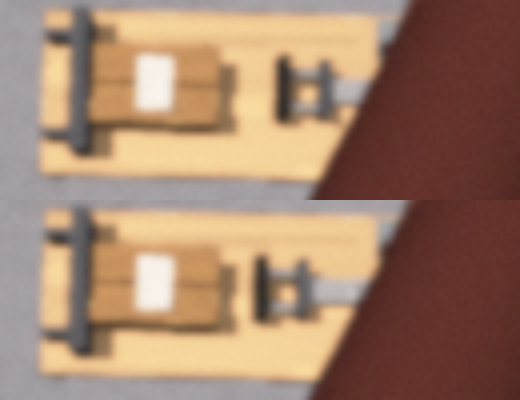

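Top crops after strokes 1 and 2: the pad front moved from crop col 278 to 254 (about 14 mm per stroke), and the carton's near end is at col 220, leaving a gap of about 19 mm.

```bash
python3 - <<'E'
from h import *
z=.176; F0=.1
arm.line_to(at(-.174,z),.12); arm.pause(.2)
print(stroke(np.r_[-.155,-.135,-.125,-.120,-.114],z,F0,stop=lambda x,f:f>7),arm.read_time())
cv2.imwrite('pics/t4.png',snapshot('top'))
arm.line_to(at(-.174,z),.12); arm.pause(.2); print('F0',push_force())
print(stroke(np.r_[-.155,-.145:-.1135:.005,-.114],z,F0,stop=lambda x,f:f>9),arm.read_time())
cv2.imwrite('pics/t5.png',snapshot('top'))
a=[cv2.resize(cv2.imread(f'pics/{n}.png')[160:210,195:325],None,fx=4,fy=4) for n in('t4','t5')]
cv2.imwrite('pics/t45.png',np.vstack(a))
E
```

```text
[(-155, 2.55), (-135, 3.01), (-125, 2.96), (-120, 4.24), (-114, 4.77)] 26.0583
F0 -0.12117963428809933
[(-155, 2.62), (-145, 2.47), (-140, 3.11), (-135, 3.39), (-130, 4.47), (-125, 3.66), (-120, 6.49), (-115, 6.33), (-114, 7.86)] 29.9417
```

View pics/t45.png

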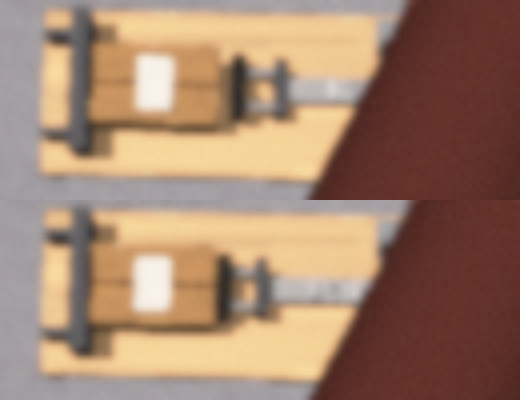

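After stroke 3 the pad front is at col 232; after stroke 4 it touches the carton (col 217) and the pad–head gap has shrunk by about 4 mm. The force excess of 3 N also gives about 3.7 mm. One more stroke is needed, stopping on force.

```bash
cat >> h.py <<'E'
def favg(n=8):
    s=[]
    for _ in range(n): arm.pause(.02); s.append(push_force())
    return float(np.mean(s))
E
python3 - <<'E'
from h import *
z=.176
arm.line_to(at(-.174,z),.08); arm.pause(.3); F0=favg(); print('F0',F0)
cv2.imwrite('pics/t6.png',snapshot('top'))
arm.line_to(at(-.160,z),.06)
for x in np.arange(-.155,-.1135,.004):
    arm.line_to(at(x,z),.05); arm.pause(.05); f=favg()-F0
    free=np.interp(x,[-.160,-.13,-.114],[2.3,3.4,4.9]); mm=(f-free)*3/2.5
    print(round(x*1000),round(f,2),'pad mm',round(mm,1))
    if mm>5.8: break
print(arm.read_time()); cv2.imwrite('pics/t7.png',snapshot('top'))
a=[cv2.resize(cv2.imread(f'pics/{n}.png')[170:200,235:285],None,fx=10,fy=10,interpolation=cv2.INTER_CUBIC) for n in('t5','t7')]
cv2.imwrite('pics/t57.png',np.vstack(a))
E
```

```text
F0 -0.008663084407904413
-155 2.85 pad mm 0.4
-151 2.72 pad mm 0.1
-147 2.44 pad mm -0.4
-143 3.86 pad mm 1.1
-139 4.63 pad mm 1.9
-135 5.92 pad mm 3.2
-131 7.18 pad mm 4.6
-127 8.03 pad mm 5.2
-123 9.01 pad mm 5.9
35.6583
```

View pics/t57.png

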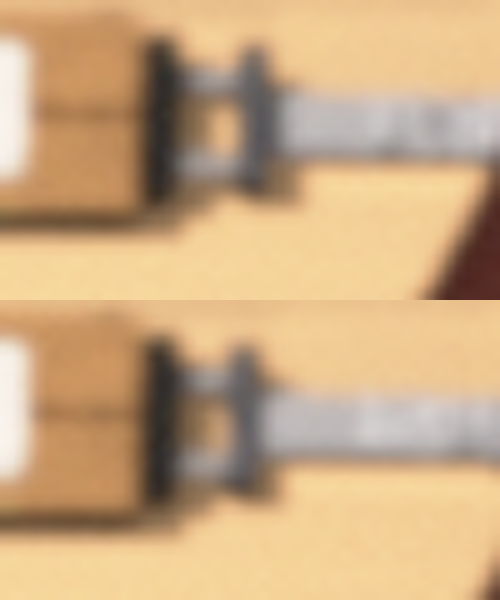

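Compared with stroke 4, the head plate moved from col 257 to 243 towards the carton while the pad stayed at 160, so the squeeze is larger. I'll calibrate the gap against the free pad in t4 (18 mm).

```bash
python3 - <<'E'
from h import *
for n in('t2','t3','t4','t5','t7'):
    g=cv2.cvtColor(cv2.imread(f'pics/{n}.png'),cv2.COLOR_BGR2GRAY)
    G=cv2.resize(g[170:200,235:285],None,fx=10,fy=10,interpolation=cv2.INTER_CUBIC).astype(float)
    p=G[45:75].mean(0) if 0 else cv2.GaussianBlur(G,(0,0),3)[40:65].mean(0)   # above/on the plates
    q=cv2.GaussianBlur(G,(0,0),3)[110:140].mean(0)
    c=[i for i in range(5,495) if q[i]<q[i-5:i+6].min()+1e-9]
    print(n,'minima cols',[(i,int(q[i]),int(p[i])) for i in c])
im=cv2.imread('pics/t7.png'); b=blob(mask(im,(0,0,150),(180,60,255)),(233,181)); print('label',clampxy(cast('top',b,.071).mean(0)))
im=cv2.imread('pics/t4.png'); b=blob(mask(im,(0,0,150),(180,60,255)),(233,181)); print('label',clampxy(cast('top',b,.071).mean(0)))
print(favg(12),arm.read_time())
E
```

```text
t2 minima cols [(66, 145, 155), (101, 141, 157), (109, 141, 157), (163, 113, 182), (234, 209, 211), (310, 50, 89), (413, 94, 152), (466, 185, 206)]
t3 minima cols [(99, 141, 157), (164, 113, 184), (255, 48, 87), (358, 98, 147), (424, 186, 207), (447, 185, 207)]
t4 minima cols [(67, 145, 156), (101, 140, 158), (195, 48, 80), (303, 95, 145), (375, 186, 208), (395, 186, 207)]
t5 minima cols [(57, 144, 155), (101, 140, 158), (160, 46, 75), (261, 89, 148), (348, 186, 208), (400, 181, 207), (436, 171, 206)]
t7 minima cols [(54, 145, 155), (104, 138, 157), (160, 46, 74), (246, 99, 139), (317, 185, 208), (339, 185, 208), (411, 197, 206), (465, 183, 205)]
label [[0.0616 0.0015]]
label [[0.0606 0.0009]]
8.98601634308275 35.9083
```

```bash
python3 - <<'E'
from h import *
arm.line_to(at(-.1185,.176),.04); arm.pause(.4); print(favg(15),arm.read_time())
im=snapshot('top'); g=cv2.cvtColor(im,cv2.COLOR_BGR2GRAY)
q=cv2.GaussianBlur(cv2.resize(g[170:200,235:285],None,fx=10,fy=10,interpolation=cv2.INTER_CUBIC).astype(float),(0,0),3)[110:140].mean(0)
print('pad',140+q[140:190].argmin(),'head',210+q[210:290].argmin())
E
```

```text
9.616966927350546 36.8167
pad 159 head 243
```

```bash
python3 - <<'E'
from h import *
arm.line_to(at(-.116,.176),.04); arm.pause(.5); print(favg(15),arm.read_time())
print(ticket.finish_job())
E
```

```text
10.548403511502634 37.8667
the job is handed in; nothing more can be done
None
```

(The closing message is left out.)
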